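Stow the microscope kit in its matching nests

TASK

Put the microscope kit away: set the objective, the objective can, the vee block and the flat chip box each into the locating nest that matches the shape and size of its foot, upright, flat on the pad inside the lip, and let go. Set things down, do not drop them, and leave the hex key and the dropper bottle where they are.

Things in the scene. Friction and masses are not known exactly. Their poses are not given: they have to be found in the camera images.
- objective: Spare microscope objective, standing upright on its thread ring: brown-grey round barrel, narrower at the top, 35 mm diameter, 61 mm tall. 0.2 to 0.4 kg. Origin: centre of its underside; z up along the barrel.
- can: Screw can for an objective, standing upright, pale below with a black lid, 53 mm diameter, 64 mm tall (the lid, the widest part, is the upper 24 mm; below it 51 mm). Closed. Origin: centre of its underside; z up.
- vee_block: Ground steel vee block with a vee groove in its top: 50 mm along its own x, 36 mm along its own y, 34 mm tall. 0.2 to 0.45 kg. Grasp it across the 36 mm sides (along its y). Origin: centre of its underside; z up.
- chip_box: Flat square dark grey box for chips: 52 x 52 mm, 16 mm tall, light (20 to 45 g). Closed, the lid does not open. Origin: centre of its underside; x and y along its sides, z up.
- nest_small_round: Small round nest, matching the foot of the objective: lip a closed ring of 47 mm inner and 55 mm outer diameter, on a disc of 63 mm. Fixed; origin: centre of its underside, z up. Aluminium with a black rubber pad, top 5 mm above the bench; the lip is 4 mm thick, its top 11 mm above the bench.
- nest_large_round: Large round nest, matching the foot of the can: lip a closed ring of 65 mm inner and 73 mm outer diameter, on a disc of 81 mm. Fixed; origin: centre of its underside, z up. Aluminium with a black rubber pad, top 5 mm above the bench; the lip is 4 mm thick, its top 11 mm above the bench.
- nest_oblong: Oblong nest, matching the foot of the vee block: inside the lip 62 mm along its own x and 48 mm along its own y (outside 70 x 56 mm); the lip is four L-shaped corners, with a gap of 26 mm in the middle of each side. Fixed; origin: centre of its underside, z up. Aluminium with a black rubber pad, top 5 mm above the bench; the lip is 4 mm thick, its top 11 mm above the bench.
- nest_square: Square nest, matching the foot of the chip box: inside the lip 64 x 64 mm (outside 72 x 72 mm), x and y along its sides; the lip is four L-shaped corners, with a gap of 34 mm in the middle of each side for the fingers. Fixed; origin: centre of its underside, z up. Aluminium with a black rubber pad, top 5 mm above the bench; the lip is 4 mm thick, its top 11 mm above the bench.
- hex_key: Bystander: steel hex key lying flat at the left of the work, 34 x 92 mm, 6 mm high. Not to be disturbed. Origin: centre of its underside.
- dropper_bottle: Bystander: pale dropper bottle with an orange nozzle, standing at the far left of the work, 34 mm diameter, 88 mm tall. Not to be disturbed. Origin: centre of its underside.
Things that resemble listed ones, but are neither listed nor needed, are in the scene too. Leave any purple look-alike of the nest_small_round alone.

How it is judged:
By the outcome, as a careful person would: the job done as asked, in the order asked, and still so for the second after the job is handed in, with the robot touching nothing.
It also fails if it takes over 104 s, if anything falls off the work surface, if the arm or the gripper's body presses on something with over 40 N, if the wrist force passes 120 N, or if a joint passes its speed limit or range.

ROBOT

A 7-joint arm with a two-finger parallel gripper is mounted at the origin on a cart in front of the work surface, level with it; the furniture and walls round the work are solid. World frame = base frame: x ahead of the robot, y to its left, z up, the work surface at z = 0. Lengths are in m, angles in rad, forces in N, time in s.
With the tool pointing down it reaches from about 0.425 to 0.875 m from the base axis. Payload 8.4 kg.
Tool frame: the origin (TCP) lies on the front face of the gripper's body, between the roots of the fingers; the fingertips stand 73 mm ahead of it and the grasp point (between the pads) lies 54 mm ahead of it (arm.tcp_to_grasp is the distance from the TCP to the grasp point, in m); z points along the fingers, y is the line along which they close (so a half turn about z gives the same grasp; the last joint's range is limited). The gripper opens to 85 mm and grips with 20 to 120 N. Pads are 22 mm wide; open, the fingers measure 114 mm over their backs; the gripper's body (76 mm by 85 mm) begins 54 mm behind the grasp point. The pads swing forward as they close: fully open they stand 13 mm farther back than shut.
Start: joints at [1.22, 0.333, 0.04, 1.465, -0.013, 1.343, -0.059], TCP at [0.162, -0.629, 0.304] pointing down, gripper open.
Joint ranges: [-2.58, 2.58], [-0.38, 2.09], [-1.3, 1.39], [0.25, 2.4], [-1.5, 4.64], [0.08, 2.09], [-2.65, 2.65]. Speed limits (rad/s): [2.22, 2.22, 2.79, 2.79, 3.14, 3.14, 3.14].

INTERFACE

Orientations are given as a rotation vector (axis times angle).
In Python, from rig import arm gives the robot as it stands.
- The arm moves only by the tool move_arm, never from a script. Its argument "series" is a list that holds one entry, the list of rows, each a list of 5 numbers: the shift along the tool's x, y, z in m, then the turn about the tool's z in degrees, then the closure, from -1 (fully open) to 1 (shut). In form: [[[dx, dy, dz, yaw, hand], ...]]. A call has 1 to 8 rows; each row shifts and turns the commanded pose from where the row before left it, along the tool's axes as they then stand; what a row does not reach is not made up. A row lasts 1/12 s, in which the tool goes at most 41.7 mm and 7.16 degrees, less where a joint would pass 70% of its speed; a pose out of reach is approached as far as the arm can. A call with a gripper value outside its range is refused whole. The fingers move at their own pace and stop on an object; the grip force is fixed at half the most. Time passes only in rows, so rows that do not move let the fingers close. It gives the time, the measured TCP pose, the force, the opening and the grip force at its end, in the units of the state.
- arm.state(): the state, without advancing time (a new reading comes with each control period).
- arm.get_image(name): name is "scene" or "side" or "wrist"; returns a dict with "image" (400x640x3 uint8, red, green, blue), "fov_y" (degrees; the focal length in pixels is half the picture's height over the tangent of half this angle, whatever the lens; pixels are square), "cx", "cy" (the principal point, pixels), "xyz" and "orientation" of the camera in the world. Camera axes: x right, y down, z forward; pixel columns grow to the right and rows downward; lengths in m; the calibration is good to about 2 mm. A picture is of the moment at which its call begins. There is no depth.
- arm.sign_off(): hands the job in; it is judged then, once.
The state is a dict: "clock": time; "joint_positions": joint angles; "joint_vel": joint speeds; "joint_torque": joint torques, N m; "tool_pos": TCP position; "orientation": TCP orientation; "contact_force": force on the tool from outside, world axes, zero at the start; "ft_torque": the same for the moment, N m; "gripper_width": opening from 0.0 (shut) to 1.0 (fully open); "grasp_force": force on a finger pad.
Only numpy, scipy, OpenCV 4.12 (cv2) and the standard library are available. Lean on these libraries where they do the work, as an engineer would, in place of code of your own. Each camera call takes 0.05 s, during which the arm holds its last target. There are 200 camera calls.

## Working session

There is one attempt and no reset: what is moved stays moved. The work goes in short steps, Python scripts to look and compute and a tool call to move; the robot and the scene stay as the last step left them, time stands still between calls to the robot, and variables do not carry over. Pictures are saved under pics/ and viewed, at most 14 in all, crops included, and the job is handed in when it is done.

Besides the shell and the picture viewer there is one more tool, called after "Emit:" as a command line: name --argument value ..., lists and objects as JSON in quotes. move_arm: Moves the arm, as the interface text tells. Its arguments: {"type":"object","properties":{"series":{"type":"array"}},"required":["series"]}

```bash
mkdir -p pics; cat > h.py <<'E'
import numpy as np,cv2
from scipy.spatial.transform import Rotation as R
from rig import arm
def snap(n,f):
    d=arm.get_image(n); cv2.imwrite(f'pics/{f}.png',d['image'][:,:,::-1]); 
    np.save(f'pics/{f}.npy',{k:v for k,v in d.items() if k!='image'},allow_pickle=True); return d
def px2w(f,u,v,z):
    d=np.load(f'pics/{f}.npy',allow_pickle=True).item()
    fl=200/np.tan(np.radians(d['fov_y'])/2)
    r=R.from_rotvec(d['orientation']).as_matrix()@np.array([(u-d['cx'])/fl,(v-d['cy'])/fl,1])
    p=np.array(d['xyz']); return p+r*(z-p[2])/r[2]
def w2px(f,P):
    d=np.load(f'pics/{f}.npy',allow_pickle=True).item()
    fl=200/np.tan(np.radians(d['fov_y'])/2)
    q=R.from_rotvec(d['orientation']).as_matrix().T@(np.array(P)-d['xyz']); return fl*q[0]/q[2]+d['cx'],fl*q[1]/q[2]+d['cy']
E
python3 - <<'E'
from h import *
for n in ['scene','side','wrist']:
    d=snap(n,n+'0'); print(n,d['fov_y'],d['cx'],d['cy'],d['xyz'],d['orientation'],d.keys())
print(arm.state(),arm.tcp_to_grasp, R.from_rotvec(arm.state()['orientation']).as_matrix())
a=cv2.imread('pics/scene0.png');b=cv2.imread('pics/side0.png')
E
```

```text
scene 42.6109445809449 324.1895973937798 195.59242477482078 [ 0.42296021 -0.54178939  0.9786986 ] [-2.44095609  0.316625   -0.09225808] dict_keys(['image', 'fov_y', 'cx', 'cy', 'xyz', 'orientation'])
side 50.6063539832227 322.97295785881244 202.71143943900364 [ 0.52211591 -0.61996606  0.6365468 ] [-2.2016629   0.10374289 -0.06366726] dict_keys(['image', 'fov_y', 'cx', 'cy', 'xyz', 'orientation'])
wrist 67.6492296774679 322.9081543660032 200.6931975875911 [ 0.2370315  -0.6086775   0.37332408] [ 2.28028519 -1.76854993 -0.27726468] dict_keys(['image', 'fov_y', 'cx', 'cy', 'xyz', 'orientation'])
{'clock': 0.15, 'joint_positions': array([ 1.21980674,  0.33374116,  0.03988292,  1.46604526, -0.01341473,
        1.34328343, -0.05851159]), 'joint_vel': array([-0.00137285, -0.00214071, -0.00223422, -0.00397818,  0.00027229,
       -0.00018929, -0.00061296]), 'joint_torque': array([ 2.61135006e-03, -6.59038639e+01,  1.36747252e+00, -4.05873907e+01,
        1.69830298e-02,  9.60686768e-03, -7.88854004e-05]), 'tool_pos': array([ 0.16186157, -0.62926422,  0.30324165]), 'orientation': array([-3.11555474e+00, -3.94257727e-01,  3.43141881e-04]), 'contact_force': array([ 0.89943008, -0.39052012,  0.95160092]), 'ft_torque': array([-0.01131689, -0.01556393, -0.00353685]), 'grasp_force': 0.0, 'gripper_width': 1.0001954480971234} 0.0539 [[ 9.68477526e-01  2.49100676e-01 -3.66366461e-04]
 [ 2.49100936e-01 -9.68476841e-01  1.15445107e-03]
 [-6.72428926e-05 -1.20932214e-03 -9.99999267e-01]]
```

View pics/scene0.png

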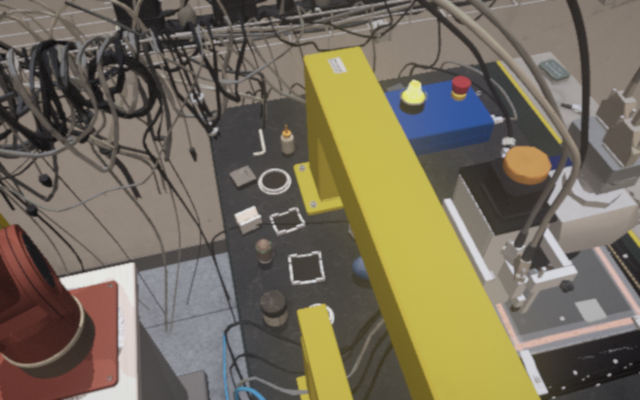

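View pics/side0.png

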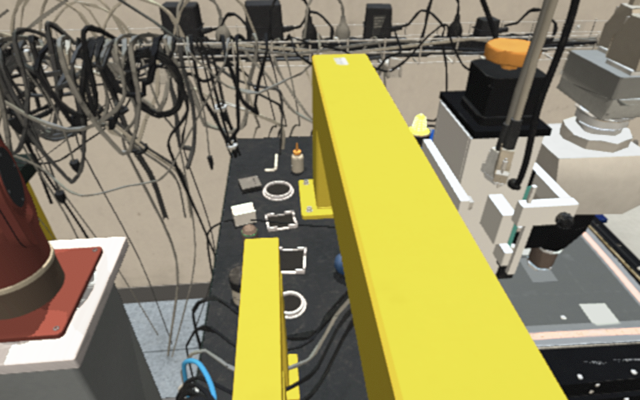

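The scene view shows the chip box (243,177), vee block (248,218), objective (264,250), can (273,308), large ring (274,181), oblong (288,220), square (306,267), a ring (320,315), and a yellow gantry on the right. I'll enlarge it.

```bash
python3 - <<'E'
from h import *
a=cv2.imread('pics/scene0.png')[110:350,200:400]
b=cv2.imread('pics/side0.png')[130:330,190:360]
cv2.imwrite('pics/c0.png',cv2.resize(a,None,fx=2.5,fy=2.5,interpolation=2))
for n,u,v,z in [('can',273,320,0),('obj',265,260,0),('vee',249,215,.034),('chip',243,176,.016),('obl',288,220,.011),('sq',306,267,.011),('L',274,181,.011),('ring2',320,315,.011),('postbase',320,205,0),('postbaseL',297,165,0),('basexr',309,212,0),('key',262,145,0),('bot',288,153,0), ('lowgantrybase',300,380,0),('blue',360,268,.02)]:
    p=px2w('scene0',u,v,z); print(n,p.round(3),np.hypot(*p[:2]).round(3))
for n,u,v,z in [('ring2',293,304,.011),('sq',291,261,.011),('L',279,190,.011)]:
    print(n,px2w('side0',u,v,z).round(3))
E
```

```text
can [ 0.424 -0.06   0.   ] 0.428
obj [0.434 0.087 0.   ] 0.442
vee [0.419 0.194 0.034] 0.462
chip [0.424 0.334 0.016] 0.54
obl [0.506 0.174 0.011] 0.535
sq [0.517 0.039 0.011] 0.519
L [0.497 0.301 0.011] 0.581
ring2 [ 0.519 -0.079  0.011] 0.525
postbase [0.591 0.206 0.   ] 0.626
postbaseL [0.566 0.349 0.   ] 0.665
basexr [0.56  0.192 0.   ] 0.592
key [0.491 0.445 0.   ] 0.662
bot [0.552 0.397 0.   ] 0.68
lowgantrybase [ 0.45  -0.194  0.   ] 0.49
blue [0.628 0.001 0.02 ] 0.628
ring2 [ 0.523 -0.088  0.011]
sq [0.523 0.028 0.011]
L [0.502 0.294 0.011]
```

View pics/c0.png

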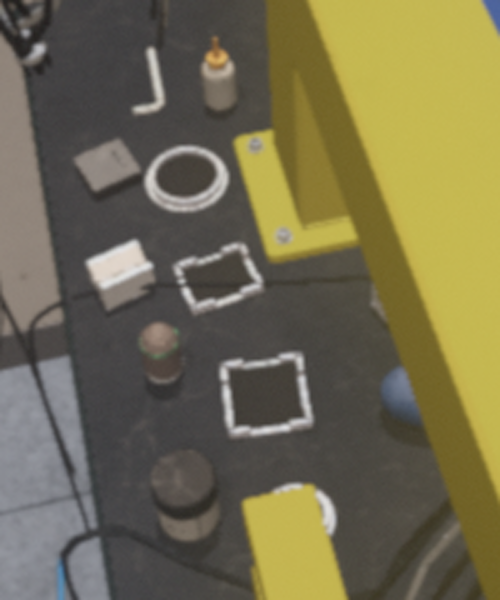

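View pics/wrist0.png

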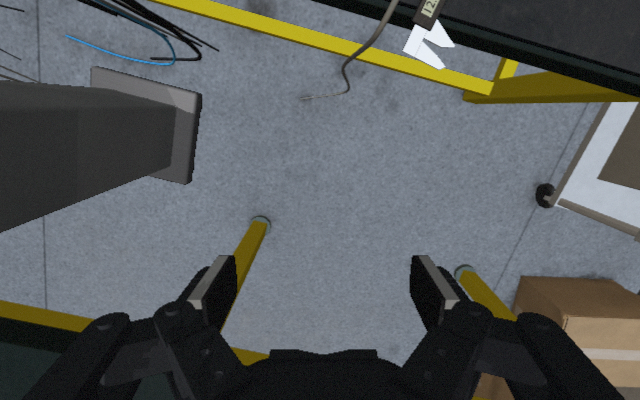

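The ring at scene (320,315) is white and small, while something pinkish sits behind the beam at about (350,230), likely the purple look-alike. Next I'll triangulate the gantry.

```bash
cat >> h.py <<'E'
def tri(obs):
    A=[];B=[]
    for f,u,v in obs:
        d=np.load(f'pics/{f}.npy',allow_pickle=True).item();p=np.array(d['xyz']);r=px2w(f,u,v,0)-p;r/=np.linalg.norm(r)
        M=np.eye(3)-np.outer(r,r);A.append(M);B.append(M@p)
    return np.linalg.lstsq(np.vstack(A),np.hstack(B),rcond=None)[0]
E
python3 - <<'E'
from h import *
for n,s,t in [('postTL',(299,310),(246,239)),('postTR',(326,306),(280,238)),('farTL',(305,53),(313,56)),('farTR',(358,48),(366,55)),('farfootcorner',(309,213),(304,217)),('box',(274,181),(279,190)),('canlidtop',(273,296),None),('nearBot',(300,380),None)]:
    if t: print(n,tri([('scene0',*s),('side0',*t)]).round(3))
a=cv2.imread('pics/scene0.png')[280:400,210:400]; b=cv2.imread('pics/side0.png')[220:400,180:400]
a=cv2.resize(a,(570,360));b=cv2.resize(b,(440,360))
cv2.imwrite('pics/c1.png',cv2.resize(np.hstack([a,b]),None,fx=.79,fy=.79))
E
```

```text
postTL [ 0.465 -0.182  0.26 ]
postTR [ 0.508 -0.186  0.261]
farTL [0.599 0.342 0.34 ]
farTR [0.712 0.326 0.343]
farfootcorner [ 0.56   0.19  -0.001]
box [ 0.5    0.315 -0.003]
```

View pics/c1.png

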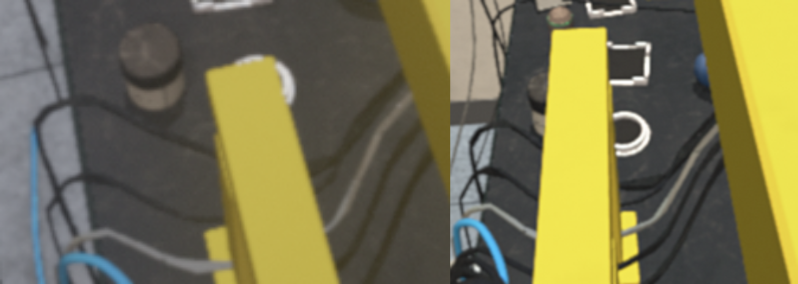

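The near beam has its top at z=0.26 and ends at y≈-0.18; the far beam starts at x≈0.6. I'll rise first, then cross above.

Emit:
move_arm --series '[[[0,0,-0.035,0,-1],[0,0,-0.035,0,-1],[0,0,-0.035,0,-1],[0.01,-0.007,-0.02,0,-1],[0.03,-0.02,0,0,-1],[0.03,-0.02,0,0,-1],[0.03,-0.02,0,0,-1],[0.03,-0.02,0,0,-1]]]'

```text
clock: 0.82
tool_pos: [0.2669, -0.5114, 0.4287]
orientation: [-3.117, -0.394, 0.0]
contact_force: [-0.6, 0.1, 0.0]
gripper_width: 0.998
grasp_force: 0.0
```

Emit:
move_arm --series '[[[0.03,-0.02,0,0,-1],[0.03,-0.02,0,0,-1],[0.03,-0.02,0,0,-1],[0.03,-0.02,0,0,-1],[0.03,-0.02,0,0,-1],[0.03,-0.02,0,0,-1],[0.03,-0.02,0,0,-1],[0.03,-0.02,0,0,-1]]]'

```text
clock: 1.48
tool_pos: [0.4595, -0.2966, 0.4288]
orientation: [3.117, 0.394, -0.0]
contact_force: [1.1, -1.0, -0.1]
gripper_width: 0.996
grasp_force: 0.0
```

Emit:
move_arm --series '[[[0.009,-0.035,0,0,-1],[0.009,-0.035,0,0,-1],[0.009,-0.035,0,0,-1],[0.009,-0.035,0,0,-1],[0.009,-0.035,0,0,-1],[0.009,-0.035,0,0,-1],[0.009,-0.035,0,0,-1],[0.009,-0.035,0,0,-1]]]'

```text
clock: 2.15
tool_pos: [0.4582, -0.0072, 0.4289]
orientation: [3.116, 0.394, 0.0]
contact_force: [1.5, 0.3, -0.5]
gripper_width: 1.001
grasp_force: 0.0
```

```bash
python3 - <<'E'
from h import *
snap('wrist','w1'); print(arm.state()['joint_positions'].round(2),arm.state()['tool_pos'])
E
```

```text
[ 0.5  -0.08 -0.55  1.67 -0.05  1.54 -1.36] [0.45799964 0.00075056 0.42935149]
```

View pics/w1.png

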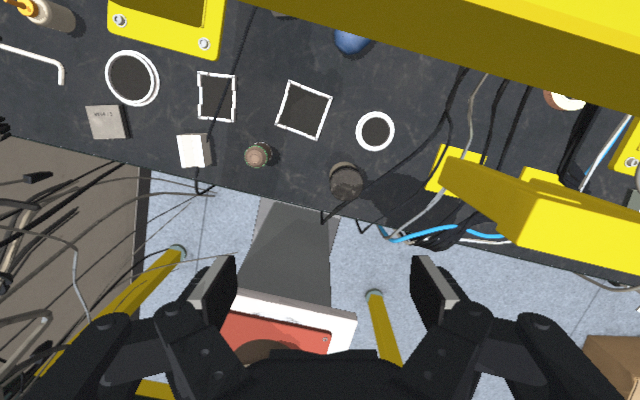

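This wrist view shows everything: large ring (132,77), chip box (107,121), oblong (217,96), vee block (194,151), square (304,110), objective (258,155), small white ring (375,131) and can (346,180). I'll enlarge it.

```bash
python3 - <<'E'
from h import *
a=cv2.imread('pics/w1.png')
l=cv2.resize(a[40:210,80:245],None,fx=3.4,fy=3.4,interpolation=2)
r=cv2.resize(a[70:220,235:405],None,fx=4,fy=4,interpolation=2)
cv2.imwrite('pics/cl.png',l);cv2.imwrite('pics/cr.png',r);print(l.shape,r.shape)
E
```

```text
(578, 561, 3) (600, 680, 3)
```

View pics/cl.png

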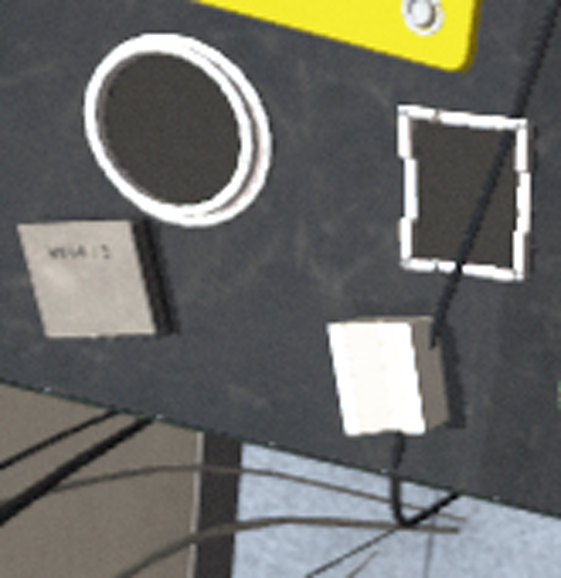

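View pics/cr.png

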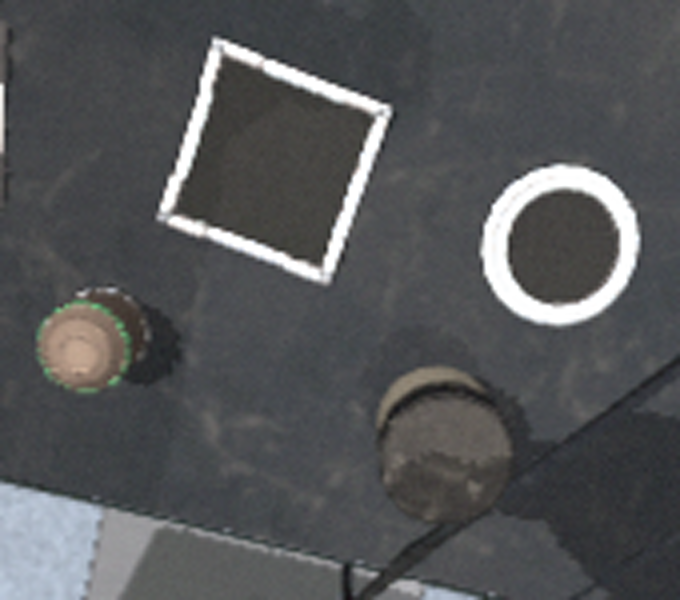

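Both crops are clear, so I'll compute positions and check the sizes.

```bash
cat > m.py <<'E'
from h import *
def L(u,v,z): return px2w('w1',80+(u+.5)/3.4-.5,40+(v+.5)/3.4-.5,z)
def Rr(u,v,z): return px2w('w1',235+(u+.5)/4-.5,70+(v+.5)/4-.5,z)
def poly(n,f,pts,z):
    P=np.array([f(*p,z)[:2] for p in pts]); e=np.roll(P,-1,0)-P
    print(n,P.mean(0).round(4),'sides',np.linalg.norm(e,axis=1).round(3),'ang',np.degrees(np.arctan2(e[:,1],e[:,0])).round(1))
poly('square',Rr,[(217,40),(388,108),(327,282),(162,216)],.011)
poly('oblong',L,[(400,105),(527,120),(522,278),(402,265)],.011)
poly('vee',L,[(328,323),(412,322),(425,432),(346,436)],.034)
poly('chip',L,[(18,225),(135,222),(157,333),(45,338)],.016)
def circ(n,f,pts,z):
    P=np.array([f(*p,z)[:2] for p in pts]); 
    print(n,((P[0]+P[1])/2).round(4),((P[2]+P[3])/2).round(4),np.linalg.norm(P[0]-P[1]).round(4),np.linalg.norm(P[2]-P[3]).round(4))
circ('L inner',L,[(97,123),(242,140),(155,50),(183,207)],.011)
circ('S inner',Rr,[(507,246),(620,245),(566,188),(562,304)],.011)
circ('can',Rr,[(380,450),(513,450),(447,385),(447,523)],.064)
circ('obj shoulder',Rr,[(37,345),(131,345),(84,301),(84,391)],.045)
print('obj top',Rr(78,353,.061))
for n,u,v,z in [('can base',0,0,0)]: pass
st=arm.state();print(st['tool_pos'],np.degrees(R.from_rotvec(st['orientation']).as_euler('ZYX')))
E
python3 m.py
```

```text
square [0.5183 0.0417] sides [0.07  0.07  0.07  0.069] ang [-96.1 174.5  82.8  -6. ]
oblong [0.5048 0.1769] sides [0.056 0.069 0.055 0.069] ang [ -81.9 -172.7   98.3    7.9]
vee [0.4169 0.1954] sides [0.038 0.05  0.037 0.051] ang [ -74.9 -165.8  107.3   15.1]
chip [0.4248 0.3368] sides [0.053 0.049 0.053 0.05 ] ang [ -74.2 -165.6  106.9   14.9]
L inner [0.4985 0.3074] [0.499  0.3076] 0.0637 0.065
S inner [ 0.5166 -0.0776] [ 0.5162 -0.078 ] 0.0451 0.0453
can [ 0.4359 -0.0478] [ 0.434  -0.0485] 0.0499 0.0534
obj shoulder [0.437  0.0945] [0.4364 0.0944] 0.0358 0.0344
obj top [0.43695199 0.09327087 0.061     ]
[0.45799964 0.00075056 0.42935149] [ 1.49170440e+01 -8.05555104e-02 -1.79912926e+02]
```

Sizes match (square 70, oblong 69x56, vee 50x37, chip 52, rings 64/45, can 53). I'll check the far beam's near edge for wrist clearance, then act.

```bash
cat >> h.py <<'E'
def go(x,y,z,yaw=None):
    s=arm.state();M=R.from_rotvec(s['orientation']).as_matrix();d=M.T@(np.array([x,y,z])-s['tool_pos'])
    cy=np.degrees(np.arctan2(M[1,0],M[0,0])); print('at',s['tool_pos'].round(4),'yaw',cy.round(2),'j7',s['joint_positions'][6].round(2),'tool delta',d.round(4),'rows',(np.linalg.norm(d)/.035).round(1),'yawcmd',None if yaw is None else round((cy-yaw+180)%360-180,2))
E
python3 - <<'E'
from h import *
for z in (.34,.26):
  for u,v in ((322,110),(400,318)): print('scene',z,px2w('scene0',u,v,z).round(3))
  for u,v in ((236,0),(640,125),(480,0),(640,32)): print('w',z,px2w('w1',u,v,z).round(3))
go(.4367,.094,.17)
E
```

```text
scene 0.34 [0.591 0.162 0.34 ]
scene 0.34 [ 0.589 -0.268  0.34 ]
w 0.34 [0.568 0.064 0.34 ]
w 0.34 [ 0.565 -0.148  0.34 ]
w 0.34 [ 0.596 -0.045  0.34 ]
w 0.34 [ 0.603 -0.124  0.34 ]
scene 0.26 [0.612 0.251 0.26 ]
scene 0.26 [ 0.61  -0.234  0.26 ]
w 0.26 [0.586 0.089 0.26 ]
w 0.26 [ 0.581 -0.229  0.26 ]
w 0.26 [ 0.628 -0.075  0.26 ]
w 0.26 [ 0.638 -0.193  0.26 ]
at [0.458  0.0008 0.4294] yaw 14.92 j7 -1.36 tool delta [ 0.0031 -0.0952  0.2595] rows 7.9 yawcmd None
```

The beam's near face is at x≈0.595, so I'll turn the tool a half turn and keep the camera side toward the robot.

Emit:
move_arm --series '[[[0,0,0,-7.1,-1],[0,0,0,-7.1,-1],[0,0,0,-7.1,-1],[0,0,0,-7.1,-1],[0,0,0,-7.1,-1],[0,0,0,-7.1,-1],[0,0,0,-7.1,-1],[0,0,0,-7.1,-1]]]'

```text
clock: 2.87
tool_pos: [0.4586, -0.0092, 0.4287]
orientation: [-2.548, -1.837, 0.0]
contact_force: [-0.1, -0.8, -0.3]
gripper_width: 1.002
grasp_force: 0.0
```

Emit:
move_arm --series '[[[0,0,0,-7.1,-1],[0,0,0,-7.1,-1],[0,0,0,-7.1,-1],[0,0,0,-7.1,-1],[0,0,0,-7.1,-1],[0,0,0,-7.1,-1],[0,0,0,-7.1,-1],[0,0,0,-7.1,-1]]]'

```text
clock: 3.53
tool_pos: [0.4586, -0.0092, 0.4288]
orientation: [-1.368, -2.828, 0.0]
contact_force: [0.5, -0.4, 0.5]
gripper_width: 0.998
grasp_force: 0.0
```

Emit:
move_arm --series '[[[0,0,0,-7.1,-1],[0,0,0,-7.1,-1],[0,0,0,-7.1,-1],[0,0,0,-7.1,-1],[0,0,0,-7.1,-1],[0,0,0,-7.1,-1],[0,0,0,-7.1,-1],[0,0,0,-7.1,-1]]]'

```text
clock: 4.2
tool_pos: [0.4586, -0.0092, 0.4287]
orientation: [0.142, -3.138, -0.0]
contact_force: [-0.6, -1.4, 0.4]
gripper_width: 1.001
grasp_force: 0.0
```

Emit:
move_arm --series '[[[0,0,0,-2.4,-1],[0,0,0,0,-1]]]'

```text
clock: 4.37
tool_pos: [0.4586, -0.0092, 0.4288]
orientation: [0.201, -3.135, -0.0]
contact_force: [-0.4, 0.9, -0.3]
gripper_width: 0.998
grasp_force: 0.0
```

```bash
python3 -c "
from h import *
go(.4367,.094,.18,195)"
```

```text
at [ 0.4586 -0.0092  0.4288] yaw -172.65 j7 1.66 tool delta [0.0085 0.1051 0.2488] rows 7.7 yawcmd -7.65
```

The w1 picture was taken while the arm was settling, so I'll re-check it with a static picture now.

```bash
python3 - <<'E'
from h import *
d=snap('wrist','w2'); 
D=np.load('pics/w1.npy',allow_pickle=True).item(); print(D['xyz'],d['xyz'],arm.state()['tool_pos'])
im=d['image'][:,:,::-1].copy()
for P in [(.4367,.094,.061),(.435,-.048,.064),(.417,.1954,.034),(.4248,.3368,.016),(.5164,-.0778,.011),(.4988,.3075,.011),(.5048,.1769,.011),(.5183,.0417,.011)]:
    u,v=w2px('w2',P); print(round(u,1),round(v,1)); cv2.circle(im,(int(round(u)),int(round(v))),1,(0,0,255),-1) if -1e3<u<1e3 else 0
cv2.imwrite('pics/w2m.png',im)
E
```

```text
[0.53332671 0.01342124 0.49910593] [ 0.38156964 -0.01782402  0.499002  ] [ 0.45864622 -0.00916115  0.42878145]
393.6 155.2
297.3 141.8
456.5 148.1
535.0 162.5
277.4 184.4
501.9 202.2
426.8 196.3
347.3 194.1
```

View pics/w2m.png

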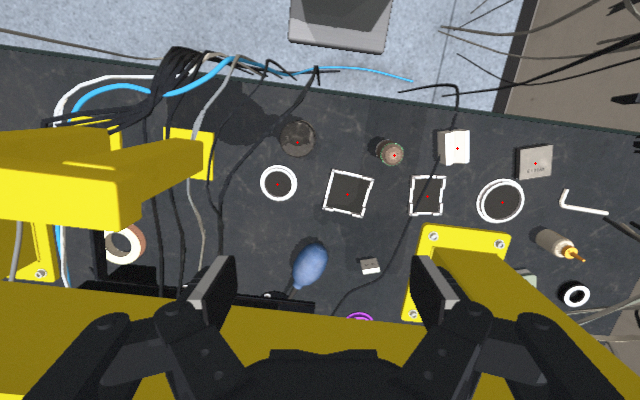

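All the predicted points land on their objects, and the purple ring (360,318) is under the beam. A zoomed crop will refine the can, objective and small nest.

```bash
python3 - <<'E'
from h import *
a=cv2.imread('pics/w2m.png')[115:215,255:415]
cv2.imwrite('pics/c2.png',cv2.resize(a,None,fx=5,fy=5,interpolation=2))
E
```

```text
(no output)
```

View pics/c2.png

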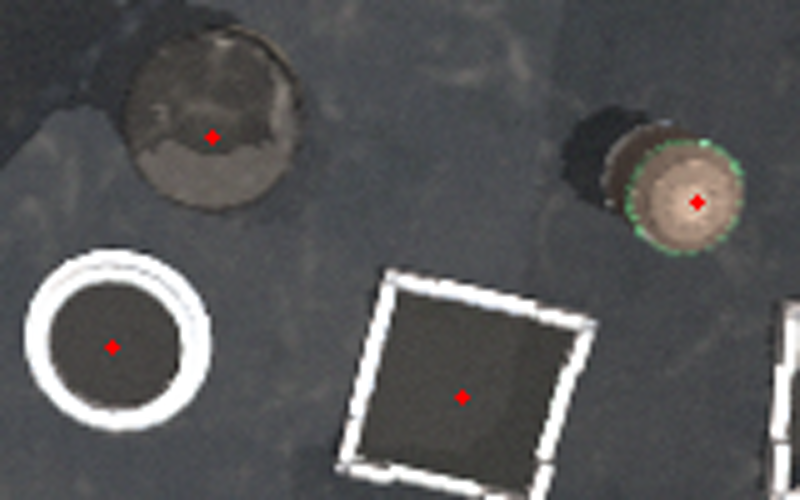

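Refined positions: can (0.432,-0.048), objective (0.436,0.093), small nest (0.516,-0.077). Descending over the objective.

```bash
python3 -c "
from h import *
go(.436,.0932,.17)
go(.436,.0932,.087)"
```

```text
at [ 0.4586 -0.0092  0.4288] yaw -172.84 j7 1.66 tool delta [0.0096 0.1044 0.2588] rows 8.0 yawcmd None
at [ 0.4586 -0.0092  0.4288] yaw -172.84 j7 1.66 tool delta [0.0096 0.1044 0.3418] rows 10.2 yawcmd None
```

Emit:
move_arm --series '[[[0.0012,0.013,0.032,0,-1],[0.0012,0.013,0.032,0,-1],[0.0012,0.013,0.032,0,-1],[0.0012,0.013,0.032,0,-1],[0.0012,0.013,0.032,0,-1],[0.0012,0.013,0.032,0,-1],[0.0012,0.013,0.032,0,-1],[0.0012,0.013,0.032,0,-1]]]'

```text
clock: 5.08
tool_pos: [0.4357, 0.0934, 0.1717]
orientation: [-0.194, 3.135, 0.0]
contact_force: [1.4, -0.6, -0.2]
gripper_width: 1.003
grasp_force: 0.0
```

Emit:
move_arm --series '[[[0,0,0,0,-1],[0,0,0,0,-1],[0,0,0,0,-1]]]'

```text
clock: 5.33
tool_pos: [0.437, 0.0926, 0.1742]
orientation: [-0.196, 3.134, 0.0]
contact_force: [-0.6, -0.7, -0.5]
gripper_width: 1.003
grasp_force: 0.0
```

```bash
python3 -c "
from h import *
go(.436,.0932,.087)"
```

```text
at [0.437  0.0926 0.1742] yaw -172.85 j7 1.35 tool delta [0.001  0.0007 0.0872] rows 2.5 yawcmd None
```

Emit:
move_arm --series '[[[0.001,0.001,0.025,0,-1],[0,0,0.025,0,-1],[0,0,0.025,0,-1],[0,0,0.012,0,-1],[0,0,0,0,-1],[0,0,0,0,1],[0,0,0,0,1],[0,0,0,0,1]]]'

```text
clock: 6.0
tool_pos: [0.4363, 0.0938, 0.0877]
orientation: [-0.196, 3.132, -0.0]
contact_force: [-1.1, -0.2, -0.5]
gripper_width: 0.609
grasp_force: 0.0
```

Emit:
move_arm --series '[[[0,0,0,0,1],[0,0,0,0,1],[0,0,0,0,1],[0,0,0,0,1],[0,0,0,0,1]]]'

```text
clock: 6.42
tool_pos: [0.4359, 0.0937, 0.0873]
orientation: [-0.197, 3.133, -0.001]
contact_force: [-0.9, -1.6, 11.0]
gripper_width: 0.381
grasp_force: 58.6
```

Gripped. Lifting.

Emit:
move_arm --series '[[[0,0,-0.015,0,1],[0,0,-0.025,0,1],[0,0,-0.025,0,1],[0,0,0,0,1],[0,0,0,0,1]]]'

```text
clock: 6.83
tool_pos: [0.4358, 0.0939, 0.1522]
orientation: [-0.197, 3.132, -0.001]
contact_force: [-0.5, 0.4, -2.5]
gripper_width: 0.381
grasp_force: 60.2
```

```bash
python3 -c "
from h import *
go(.516,-.077,.15)"
```

```text
at [0.4358 0.0939 0.1522] yaw -172.79 j7 1.33 tool delta [-0.0582 -0.1796  0.0024] rows 5.4 yawcmd None
```

Emit:
move_arm --series '[[[-0.0097,-0.03,0,0,1],[-0.0097,-0.03,0,0,1],[-0.0097,-0.03,0,0,1],[-0.0097,-0.03,0,0,1],[-0.0097,-0.03,0,0,1],[-0.0097,-0.03,0,0,1],[0,0,0,0,1],[0,0,0,0,1]]]'

```text
clock: 7.5
tool_pos: [0.5148, -0.0792, 0.1492]
orientation: [0.192, -3.133, -0.001]
contact_force: [-0.6, 0.8, -3.3]
gripper_width: 0.379
grasp_force: 60.3
```

```bash
python3 -c "
from h import *
go(.516,-.077,.092)
snap('wrist','w3')"
```

```text
at [ 0.5148 -0.0792  0.1492] yaw -172.98 j7 1.66 tool delta [-0.0016  0.002   0.0572] rows 1.6 yawcmd None
```

View pics/w3.png

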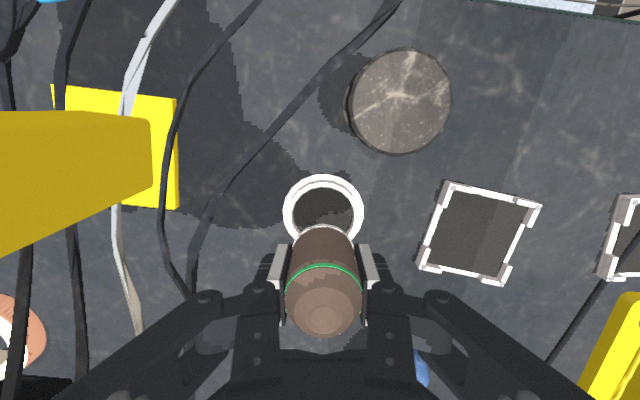

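The objective is held upright; the nest ring is at (323,211) ahead of it and the can lid at (398,101). I'll check these numerically.

```bash
python3 -c "
from h import *
print(w2px('w3',(.516,-.077,.011)),px2w('w3',398,101,.064),px2w('w3',292,212,.011),px2w('w3',355,212,.011),px2w('w3',284,212,.011),px2w('w3',364,212,.011), px2w('w3',323,182,.011))"
```

```text
(np.float64(323.79714183389916), np.float64(217.36029944885593)) [ 0.43070909 -0.05073229  0.064     ] [ 0.51464944 -0.10093293  0.011     ] [ 0.5089789  -0.05454016  0.011     ] [ 0.51536934 -0.10682273  0.011     ] [ 0.50816864 -0.04791109  0.011     ] [ 0.48914572 -0.08089291  0.011     ]
```

Emit:
move_arm --series '[[[0,0.0015,0.02,0,1],[0,0,0.02,0,1],[0,0,0.012,0,1],[0,0,0.002,0,1],[0,0,0,0,1],[0,0,0,0,1]]]'

```text
clock: 8.05
tool_pos: [0.5154, -0.0754, 0.0975]
orientation: [-0.199, 3.135, 0.0]
contact_force: [0.6, 0.9, -2.6]
gripper_width: 0.384
grasp_force: 60.4
```

Emit:
move_arm --series '[[[0,0,0.001,0,1],[0,0,0.001,0,1],[0,0,0,0,1]]]'

```text
clock: 8.3
tool_pos: [0.5155, -0.076, 0.0954]
orientation: [-0.198, 3.134, -0.0]
contact_force: [-0.6, -0.9, -1.9]
gripper_width: 0.376
grasp_force: 60.4
```

Emit:
move_arm --series '[[[0,-0.0015,0.001,0,1],[0,0,0.001,0,1],[0,0,0.001,0,1],[0,0,0,0,1],[0,0,0,0,1]]]'

```text
clock: 8.72
tool_pos: [0.5155, -0.0777, 0.0924]
orientation: [-0.198, 3.135, -0.001]
contact_force: [-2.6, -1.2, 4.7]
gripper_width: 0.38
grasp_force: 61.1
```

Emit:
move_arm --series '[[[0,0,0.001,0,1],[0,0,0,0,1],[0,0,0,0,1]]]'

```text
clock: 8.97
tool_pos: [0.5157, -0.0777, 0.0923]
orientation: [-0.197, 3.135, -0.001]
contact_force: [-7.1, -1.5, 16.9]
gripper_width: 0.377
grasp_force: 62.3
```

Touching down on the pad. Release and back off.

Emit:
move_arm --series '[[[0,0,-0.0005,0,-1],[0,0,0,0,-1],[0,0,0,0,-1],[0,0,0,0,-1],[0,0,0,0,-1],[0,0,0,0,-1],[0,0,0,0,-1]]]'

```text
clock: 9.55
tool_pos: [0.5153, -0.0773, 0.0913]
orientation: [0.198, -3.135, -0.0]
contact_force: [-0.3, 1.1, 0.4]
gripper_width: 1.0
grasp_force: 0.0
```

Emit:
move_arm --series '[[[0,0,-0.015,0,-1],[0,0,-0.03,0,-1],[0,0,-0.035,0,-1],[0,0,-0.035,0,-1],[0,0,0,0,-1],[0,0,0,0,-1]]]'

```text
clock: 10.05
tool_pos: [0.5165, -0.0775, 0.2086]
orientation: [-0.197, 3.131, -0.002]
contact_force: [0.1, 0.2, -0.1]
gripper_width: 0.999
grasp_force: 0.0
```

```bash
python3 -c "
from h import *
go(.431,-.0495,.2)
snap('wrist','w4')
a=cv2.imread('pics/w4.png')[0:300,150:550]
cv2.imwrite('pics/c4.png',cv2.resize(a,None,fx=2,fy=2,interpolation=2))
print(w2px('w4',(.5157,-.0775,.066)),w2px('w4',(.516,-.0775,.011)),w2px('w4',(.431,-.0495,.064)))"
```

```text
at [ 0.5165 -0.0775  0.2086] yaw -172.78 j7 1.69 tool delta [0.0814 0.0385 0.0082] rows 2.6 yawcmd None
(np.float64(321.69001887708174), np.float64(211.3893682175557)) (np.float64(321.9615948232537), np.float64(191.57331331281696)) (np.float64(377.9719834546874), np.float64(99.01885639930211))
```

View pics/c4.png

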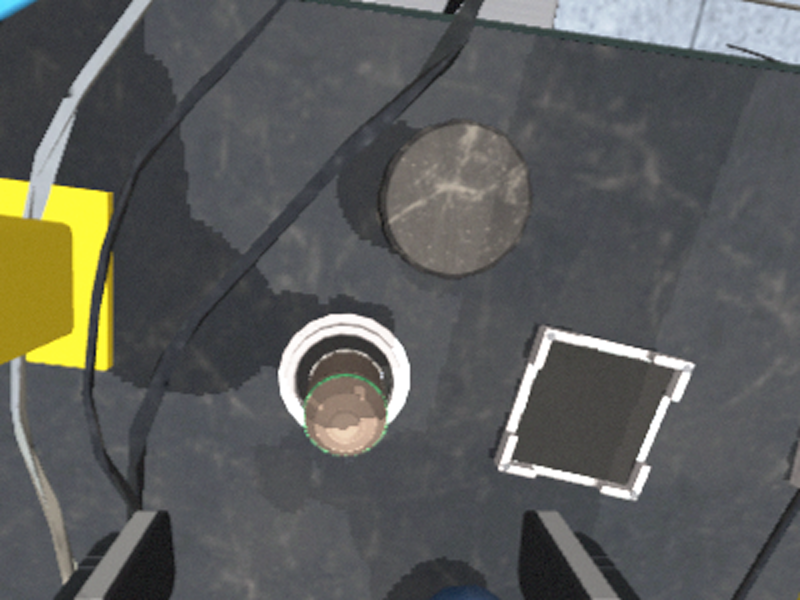

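The objective stands inside the small ring (crop 345,385), and the can's predicted centre matches (crop 457,199). Next, the can.

Emit:
move_arm --series '[[[0.027,0.0128,0.003,0,-1],[0.027,0.0128,0.003,0,-1],[0.0274,0.0129,0.003,0,-1],[0,0,0.03,0,-1],[0,0,0.02,0,-1],[0,0,0,0,-1],[0,0,0,0,-1]]]'

```text
clock: 10.68
tool_pos: [0.4286, -0.0493, 0.1462]
orientation: [0.198, -3.132, -0.002]
contact_force: [-0.3, -0.2, 0.8]
gripper_width: 0.998
grasp_force: 0.0
```

```bash
python3 -c "
from h import *
go(.431,-.0495,.106)"
```

```text
at [ 0.4286 -0.0493  0.1462] yaw -172.76 j7 1.68 tool delta [-0.0025 -0.0006  0.0402] rows 1.2 yawcmd None
```

Emit:
move_arm --series '[[[-0.0025,-0.0006,0.02,0,-1],[0,0,0.02,0,-1],[0,0,0,0,-1],[0,0,0,0,1],[0,0,0,0,1],[0,0,0,0,1],[0,0,0,0,1],[0,0,0,0,1]]]'

```text
clock: 11.35
tool_pos: [0.4333, -0.0498, 0.1093]
orientation: [-0.198, 3.133, -0.001]
contact_force: [-2.5, -0.4, 10.3]
gripper_width: 0.575
grasp_force: 60.5
```

Emit:
move_arm --series '[[[0,0,0,0,1],[0,0,0,0,1],[0,0,0,0,1]]]'

```text
clock: 11.6
tool_pos: [0.4333, -0.0498, 0.1093]
orientation: [-0.198, 3.133, -0.001]
contact_force: [-2.7, 0.6, 10.9]
gripper_width: 0.582
grasp_force: 60.5
```

Emit:
move_arm --series '[[[0,0,-0.015,0,1],[0,0,-0.025,0,1],[0,0,-0.03,0,1],[0,0,0,0,1],[0,0,0,0,1]]]'

```text
clock: 12.02
tool_pos: [0.4336, -0.0499, 0.1798]
orientation: [-0.197, 3.131, -0.002]
contact_force: [-0.3, -0.5, -1.1]
gripper_width: 0.579
grasp_force: 63.2
```

```bash
python3 -c "
from h import *
go(.501,.3075,.18)"
```

```text
at [ 0.4336 -0.0499  0.1798] yaw -172.79 j7 1.7 tool delta [-0.1117  0.3461 -0.0004] rows 10.4 yawcmd None
```

Emit:
move_arm --series '[[[-0.0102,0.0315,0,0,1],[-0.0102,0.0315,0,0,1],[-0.0102,0.0315,0,0,1],[-0.0102,0.0315,0,0,1],[-0.0102,0.0315,0,0,1],[-0.0102,0.0315,0,0,1],[-0.0102,0.0315,0,0,1],[-0.0102,0.0315,0,0,1]]]'

```text
clock: 12.68
tool_pos: [0.4813, 0.2119, 0.1768]
orientation: [0.197, -3.135, 0.0]
contact_force: [0.8, -0.8, -0.4]
gripper_width: 0.58
grasp_force: 63.2
```

Emit:
move_arm --series '[[[-0.0102,0.0315,0,0,1],[-0.0102,0.0315,0,0,1],[-0.0097,0.031,0,0,1],[0,0,0,0,1],[0,0,0,0,1],[0,0,0,0,1]]]'

```text
clock: 13.18
tool_pos: [0.4992, 0.307, 0.1765]
orientation: [0.198, -3.134, 0.001]
contact_force: [-0.1, -0.3, -1.1]
gripper_width: 0.58
grasp_force: 63.2
```

```bash
python3 -c "
from h import *
go(.501,.3075,.1143)
snap('wrist','w5');print(w2px('w5',(.4988,.3075,.011)),w2px('w5',(.4675,.3075,.011)),w2px('w5',(.4988,.34,.011)),w2px('w5',(.4988,.275,.011)))"
```

```text
at [0.4992 0.307  0.1765] yaw -172.76 j7 0.87 tool delta [-0.0019  0.0003  0.0622] rows 1.8 yawcmd None
(np.float64(322.1872905850826), np.float64(203.6004285990683)) (np.float64(327.06819252766724), np.float64(166.6961798933537)) (np.float64(360.79438155830064), np.float64(208.24782952252858)) (np.float64(283.2018771745158), np.float64(198.9074864032568))
```

View pics/w5.png

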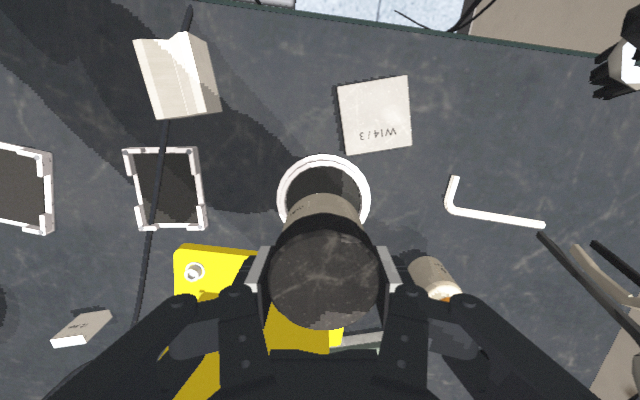

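The can is held upright over the large ring, whose inner edges (285–362) match the prediction. Lowering.

Emit:
move_arm --series '[[[0,0,0.02,0,1],[0,0,0.02,0,1],[0,0,0.016,0,1],[0,0,0.002,0,1],[0,0,0,0,1],[0,0,0,0,1]]]'

```text
clock: 13.73
tool_pos: [0.5001, 0.3071, 0.1203]
orientation: [-0.196, 3.135, 0.0]
contact_force: [0.5, 0.8, 0.8]
gripper_width: 0.577
grasp_force: 63.2
```

Emit:
move_arm --series '[[[0,0,0.001,0,1],[0,0,0.001,0,1],[0,0,0,0,1],[0,0,0,0,1]]]'

```text
clock: 14.07
tool_pos: [0.4998, 0.3076, 0.1179]
orientation: [-0.198, 3.135, 0.0]
contact_force: [0.4, -0.5, -1.4]
gripper_width: 0.58
grasp_force: 63.2
```

Emit:
move_arm --series '[[[0,0,0.001,0,1],[0,0,0.001,0,1],[0,0,0.001,0,1],[0,0,0,0,1],[0,0,0,0,1]]]'

```text
clock: 14.48
tool_pos: [0.4997, 0.3076, 0.1145]
orientation: [-0.198, 3.135, 0.0]
contact_force: [0.4, 0.1, 1.0]
gripper_width: 0.578
grasp_force: 63.4
```

Emit:
move_arm --series '[[[0,0,0.001,0,1],[0,0,0,0,1],[0,0,0,0,1]]]'

```text
clock: 14.73
tool_pos: [0.4999, 0.3077, 0.1145]
orientation: [-0.198, 3.135, -0.0]
contact_force: [-3.0, -3.5, 12.0]
gripper_width: 0.578
grasp_force: 64.5
```

Seated. Release and rise.

Emit:
move_arm --series '[[[0,0,-0.0005,0,-1],[0,0,0,0,-1],[0,0,0,0,-1],[0,0,0,0,-1],[0,0,0,0,-1],[0,0,0,0,-1]]]'

```text
clock: 15.23
tool_pos: [0.4996, 0.3075, 0.1138]
orientation: [0.198, -3.135, -0.0]
contact_force: [0.1, -0.1, 0.3]
gripper_width: 1.002
grasp_force: 0.0
```

Emit:
move_arm --series '[[[0,0,-0.015,0,-1],[0,0,-0.03,0,-1],[0,0,-0.035,0,-1],[0,0,0,0,-1],[0,0,0,0,-1]]]'

```text
clock: 15.65
tool_pos: [0.5005, 0.3083, 0.1961]
orientation: [-0.198, 3.132, 0.002]
contact_force: [0.3, -1.0, -1.1]
gripper_width: 0.998
grasp_force: 0.0
```

```bash
cat > m2.py <<'E'
from h import *
f='w5'
def poly(n,pts,z):
    P=np.array([px2w(f,*p,z)[:2] for p in pts]); e=np.roll(P,-1,0)-P
    print(n,P.mean(0).round(4),np.linalg.norm(e,axis=1).round(3),np.degrees(np.arctan2(e[:,1],e[:,0])).round(1))
poly('chip',[(338,86),(407,76),(412,144),(346,154)],.016)
poly('vee',[(135,42),(206,38),(221,112),(157,119)],.034)
poly('obl',[(123,149),(199,148),(205,229),(138,230)],.011)
P=[(.4248,.3368,.016),(.417,.1954,.034),(.5048,.1769,.011)]
print([np.round(w2px(f,p),1) for p in P])
go(.4175,.196,.18,195)
E
python3 m2.py
```

```text
chip [0.4242 0.3383] [0.05  0.049 0.051 0.05 ] [ 104.9   16.5  -74.1 -164.8]
vee [0.4171 0.2023] [0.046 0.046 0.045 0.048] [ 100.1   13.4  -76.9 -165.5]
obl [0.5038 0.1794] [0.06  0.069 0.057 0.069] [  98.     4.3  -81.9 -173.7]
[array([373.6, 116.7]), array([169.4,  77.6]), array([163.4, 191.5])]
at [0.5005 0.3083 0.1961] yaw -172.78 j7 0.88 tool delta [ 0.0965 -0.101   0.0156] rows 4.0 yawcmd -7.78
```

The w5 chip measurement agrees; for the vee I keep the earlier size-consistent measurement. Moving over the vee block and aligning.

Emit:
move_arm --series '[[[0.0235,-0.025,0.002,0,-1],[0.0245,-0.0255,0.002,0,-1],[0.0245,-0.0255,0.002,0,-1],[0.0245,-0.0255,0.002,0,-1],[0,0,0.02,-4,-1],[0,0,0.02,-4,-1],[0,0,0,0,-1],[0,0,0,0,-1]]]'

```text
clock: 16.32
tool_pos: [0.4153, 0.1943, 0.145]
orientation: [0.413, -3.111, 0.0]
contact_force: [-0.5, 1.1, 0.3]
gripper_width: 0.999
grasp_force: 0.0
```

```bash
python3 -c "
from h import *
go(.417,.1957,.083,195.2)"
```

```text
at [0.4153 0.1943 0.145 ] yaw -164.88 j7 1.2 tool delta [-0.0022  0.0009  0.062 ] rows 1.8 yawcmd -0.08
```

Emit:
move_arm --series '[[[-0.002,0.001,0.02,0,-1],[0,0,0.02,0,-1],[0,0,0.015,0,-1],[0,0,0.005,0,-1],[0,0,0,0,-1],[0,0,0,0,-1]]]'

```text
clock: 16.82
tool_pos: [0.4182, 0.1968, 0.0867]
orientation: [-0.415, 3.114, 0.001]
contact_force: [0.8, 0.7, 0.7]
gripper_width: 1.0
grasp_force: 0.0
```

Emit:
move_arm --series '[[[0,0,0,0,1],[0,0,0,0,1],[0,0,0,0,1],[0,0,0,0,1],[0,0,0,0,1],[0,0,0,0,1],[0,0,0,0,1],[0,0,0,0,1]]]'

```text
clock: 17.48
tool_pos: [0.4183, 0.1963, 0.0867]
orientation: [-0.416, 3.113, -0.0]
contact_force: [-1.4, -2.2, 7.0]
gripper_width: 0.408
grasp_force: 60.1
```

Emit:
move_arm --series '[[[0,0,-0.015,0,1],[0,0,-0.02,0,1],[0,0,-0.02,3.6,1],[0,0,0,3.6,1],[0,0,0,0,1],[0,0,0,0,1]]]'

```text
clock: 17.98
tool_pos: [0.4176, 0.1959, 0.1408]
orientation: [0.222, -3.134, 0.001]
contact_force: [0.0, 0.7, -2.7]
gripper_width: 0.409
grasp_force: 61.0
```

```bash
python3 -c "
from h import *
go(.5053,.1772,.14,187.9)"
```

```text
at [0.4176 0.1959 0.1408] yaw -171.88 j7 1.07 tool delta [-0.0842 -0.0309  0.0007] rows 2.6 yawcmd 0.22
```

Emit:
move_arm --series '[[[-0.028,-0.0103,0,0,1],[-0.028,-0.0103,0,0,1],[-0.0282,-0.0103,0,0,1],[0,0,0.02,0,1],[0,0,0.015,0,1],[0,0,0,0,1],[0,0,0,0,1]]]'

```text
clock: 18.57
tool_pos: [0.5043, 0.1772, 0.1046]
orientation: [0.223, -3.13, 0.0]
contact_force: [-0.2, 0.0, -1.9]
gripper_width: 0.409
grasp_force: 60.8
```

```bash
python3 -c "
from h import *
go(.5053,.1772,.0917,187.9)
snap('wrist','w6');print(w2px('w6',(.5045,.1775,.011)))
a=cv2.imread('pics/w6.png')[100:400,150:500]
cv2.imwrite('pics/c6.png',cv2.resize(a,None,fx=2,fy=2,interpolation=2))"
```

```text
at [0.5043 0.1772 0.1046] yaw -171.86 j7 1.08 tool delta [-0.001  -0.0001  0.0129] rows 0.4 yawcmd 0.24
(np.float64(321.34414414614133), np.float64(241.86025445211638))
```

Emit:
move_arm --series '[[[-0.0005,0,0.005,0,1],[0,0,0.003,0,1],[0,0,0.002,0,1],[0,0,0.001,0,1],[0,0,0,0,1],[0,0,0,0,1]]]'

```text
clock: 19.12
tool_pos: [0.506, 0.1774, 0.0951]
orientation: [-0.22, 3.134, 0.0]
contact_force: [1.1, -0.1, -2.5]
gripper_width: 0.409
grasp_force: 60.8
```

Emit:
move_arm --series '[[[0,0,0.001,0,1],[0,0,0.001,0,1],[0,0,0,0,1],[0,0,0,0,1]]]'

```text
clock: 19.45
tool_pos: [0.506, 0.1774, 0.0929]
orientation: [0.22, -3.134, 0.0]
contact_force: [0.8, 0.3, -1.7]
gripper_width: 0.401
grasp_force: 60.8
```

Emit:
move_arm --series '[[[0,0,0.001,0,1],[0,0,0.0005,0,1],[0,0,0,0,1],[0,0,0,0,1]]]'

```text
clock: 19.78
tool_pos: [0.5061, 0.1775, 0.0918]
orientation: [-0.22, 3.134, -0.0]
contact_force: [-2.5, -1.0, 3.0]
gripper_width: 0.409
grasp_force: 61.5
```

Emit:
move_arm --series '[[[0,0,0.0008,0,1],[0,0,0,0,1],[0,0,0,0,1]]]'

```text
clock: 20.03
tool_pos: [0.5061, 0.1775, 0.0917]
orientation: [-0.22, 3.134, -0.001]
contact_force: [-6.6, -2.6, 15.3]
gripper_width: 0.406
grasp_force: 63.1
```

The height is exactly 5 mm above the pick height, so it sits on the pad. Release.

Emit:
move_arm --series '[[[0,0,-0.0005,0,-1],[0,0,0,0,-1],[0,0,0,0,-1],[0,0,0,0,-1],[0,0,0,0,-1],[0,0,0,0,-1]]]'

```text
clock: 20.53
tool_pos: [0.506, 0.1774, 0.091]
orientation: [0.22, -3.134, -0.0]
contact_force: [0.1, 0.1, -1.2]
gripper_width: 0.997
grasp_force: 0.0
```

Emit:
move_arm --series '[[[0,0,-0.015,0,-1],[0,0,-0.03,0,-1],[0,0,-0.035,0,-1],[0,0,0,0,-1],[0,0,0,0,-1]]]'

```text
clock: 20.95
tool_pos: [0.5071, 0.1779, 0.1731]
orientation: [-0.219, 3.13, 0.001]
contact_force: [0.3, -0.4, -0.5]
gripper_width: 0.999
grasp_force: 0.0
```

```bash
python3 -c "
from h import *
go(.4245,.3375,.16,195.3)"
```

```text
at [0.5071 0.1779 0.1731] yaw -171.99 j7 1.13 tool delta [0.0596 0.1696 0.0129] rows 5.1 yawcmd -7.29
```

To choose the grasp height for the low box, I'll estimate where the fingertips stand at this opening from w5 (pad tip at about (265,247)) and w3 (about (280,246)).

```bash
python3 - <<'E'
from h import *
a=np.radians(-172.77);X=np.array([np.cos(a),np.sin(a),0]);Y=np.array([np.sin(a),-np.cos(a),0])
for f,T,y in (('w5',(.4992,.307,.1765),.0265),('w3',(.5148,-.0792,.1492),.0175)):
  for d in (.055,.06,.065,.07,.075):
    P=np.array(T)+.011*X-np.array([0,0,d])
    print(f,d,np.round(w2px(f,P-y*Y),1),np.round(w2px(f,P+y*Y),1))
E
```

```text
w5 0.055 [263.6 255.4] [377.  255.4]
w5 0.06 [265.6 250.4] [375.2 250.4]
w5 0.065 [267.4 245.8] [373.6 245.8]
w5 0.07 [269.1 241.5] [372.  241.5]
w5 0.075 [270.8 237.4] [370.5 237.4]
w3 0.055 [282.6 255.5] [357.4 255.2]
w3 0.06 [283.9 250.6] [356.3 250.3]
w3 0.065 [285.2 246. ] [355.2 245.7]
w3 0.07 [286.3 241.7] [354.2 241.4]
w3 0.075 [287.4 237.6] [353.3 237.3]
```

Emit:
move_arm --series '[[[0.0119,0.0339,0,0,-1],[0.0119,0.0339,0,0,-1],[0.0119,0.0339,0,0,-1],[0.0119,0.0339,0.003,0,-1],[0.0119,0.0339,0.005,0,-1],[0,0,0.005,-3.7,-1],[0,0,0,-3.7,-1],[0,0,0,0,-1]]]'

```text
clock: 21.62
tool_pos: [0.4223, 0.3371, 0.1566]
orientation: [0.429, -3.11, 0.001]
contact_force: [0.1, -0.1, 0.1]
gripper_width: 1.003
grasp_force: 0.0
```

```bash
python3 -c "
from h import *
go(.4245,.3375,.076,195.3)"
```

```text
at [0.4223 0.3371 0.1566] yaw -164.3 j7 0.88 tool delta [-0.0024 -0.0002  0.0806] rows 2.3 yawcmd 0.4
```

Fingertips stand about 64 mm ahead at this opening. I'll grasp at TCP ≈0.073 so the gripper body clears the can lid (0.069) and the tips stay above the lip when placing.

Emit:
move_arm --series '[[[0.001,0,0.025,0,-1],[0,0,0.025,0,-1],[0,0,0.02,0,-1],[0,0,0.007,0,-1],[0,0,0,0,-1],[0,0,0,0,-1]]]'

```text
clock: 22.12
tool_pos: [0.4226, 0.3366, 0.0813]
orientation: [0.42, -3.113, -0.0]
contact_force: [-0.4, 0.7, -0.0]
gripper_width: 0.999
grasp_force: 0.0
```

```bash
python3 -c "
from h import *
go(.4215,.3367,.073,195.3)"
```

```text
at [0.4226 0.3366 0.0813] yaw -164.64 j7 0.8 tool delta [0.001  0.0003 0.0083] rows 0.2 yawcmd 0.06
```

Emit:
move_arm --series '[[[0.001,0,0.004,0,-1],[0,0,0.0045,0,-1],[0,0,0,0,-1],[0,0,0,0,1],[0,0,0,0,1],[0,0,0,0,1],[0,0,0,0,1],[0,0,0,0,1]]]'

```text
clock: 22.78
tool_pos: [0.4217, 0.3367, 0.0733]
orientation: [-0.422, 3.112, 0.001]
contact_force: [-0.3, -1.7, 5.9]
gripper_width: 0.585
grasp_force: 62.8
```

Emit:
move_arm --series '[[[0,0,0,0,1],[0,0,0,0,1],[0,0,0,0,1]]]'

```text
clock: 23.03
tool_pos: [0.4218, 0.3368, 0.0734]
orientation: [-0.422, 3.112, 0.001]
contact_force: [-1.9, -0.8, 5.9]
gripper_width: 0.587
grasp_force: 62.8
```

Emit:
move_arm --series '[[[0,0,-0.01,0,1],[0,0,-0.025,0,1],[0,0,-0.025,0,1],[0,0,-0.025,0,1],[0,0,0,7,1],[0,0,0,7,1],[0,0,0,7,1],[0,0,0,0,1]]]'

```text
clock: 23.7
tool_pos: [0.4215, 0.3365, 0.1585]
orientation: [0.162, 3.137, 0.001]
contact_force: [0.0, 0.6, -0.5]
gripper_width: 0.594
grasp_force: 62.4
```

```bash
python3 -c "
from h import *
go(.5155,.042,.158,174.3)
print(arm.state()['gripper_width'])"
```

```text
at [0.4215 0.3365 0.1585] yaw 174.09 j7 0.53 tool delta [-0.1238 -0.2832  0.0005] rows 8.8 yawcmd -0.21
0.5937182830240516
```

Emit:
move_arm --series '[[[-0.0138,-0.0315,0,0,1],[-0.0138,-0.0315,0,0,1],[-0.0138,-0.0315,0,0,1],[-0.0138,-0.0315,0,0,1],[-0.0138,-0.0315,0,0,1],[-0.0138,-0.0315,0,0,1],[-0.0138,-0.0315,0,0,1],[-0.0138,-0.0315,0,0,1]]]'

```text
clock: 24.37
tool_pos: [0.5071, 0.0733, 0.1581]
orientation: [0.145, 3.138, 0.0]
contact_force: [1.1, -0.1, -0.8]
gripper_width: 0.588
grasp_force: 62.4
```

Emit:
move_arm --series '[[[-0.0134,-0.0312,0,0,1],[0,0,0,0,1],[0,0,0,0,1],[0,0,0.02,0,1],[0,0,0.02,0,1],[0,0,0.015,0,1],[0,0,0,0,1],[0,0,0,0,1]]]'

```text
clock: 25.03
tool_pos: [0.5165, 0.0438, 0.1025]
orientation: [-0.147, -3.136, -0.001]
contact_force: [0.1, -0.0, -0.6]
gripper_width: 0.587
grasp_force: 62.4
```

```bash
python3 -c "
from h import *
go(.5153,.042,.0784,174)"
```

```text
at [0.5165 0.0438 0.1025] yaw 174.64 j7 1.15 tool delta [ 0.001  -0.0019  0.0241] rows 0.7 yawcmd 0.64
```

Emit:
move_arm --series '[[[0.001,-0.002,0.01,0.6,1],[0,0,0.005,0,1],[0,0,0.003,0,1],[0,0,0.001,0,1],[0,0,0.001,0,1],[0,0,0,0,1],[0,0,0,0,1]]]'

```text
clock: 25.62
tool_pos: [0.5162, 0.0407, 0.0828]
orientation: [0.169, 3.137, 0.0]
contact_force: [0.5, 0.1, 1.0]
gripper_width: 0.591
grasp_force: 62.5
```

Emit:
move_arm --series '[[[0,0,0.001,0,1],[0,0,0.001,0,1],[0,0,0,0,1],[0,0,0,0,1]]]'

```text
clock: 25.95
tool_pos: [0.516, 0.0406, 0.0806]
orientation: [-0.169, -3.137, -0.0]
contact_force: [-0.1, -0.1, -0.1]
gripper_width: 0.584
grasp_force: 62.5
```

Emit:
move_arm --series '[[[0,0.001,0.001,0,1],[0,0,0.0008,0,1],[0,0,0,0,1],[0,0,0,0,1]]]'

```text
clock: 26.28
tool_pos: [0.5161, 0.0417, 0.0788]
orientation: [-0.169, -3.137, -0.0]
contact_force: [0.0, -0.1, -0.1]
gripper_width: 0.589
grasp_force: 62.5
```

Emit:
move_arm --series '[[[0,0,0.0008,0,1],[0,0,0,0,1],[0,0,0,0,1]]]'

```text
clock: 26.53
tool_pos: [0.5162, 0.0417, 0.0783]
orientation: [0.169, 3.137, -0.0]
contact_force: [-2.1, 0.3, 4.9]
gripper_width: 0.589
grasp_force: 63.0
```

Seated at the expected height. Release, rise and check.

Emit:
move_arm --series '[[[0,0,0,0,-1],[0,0,0,0,-1],[0,0,0,0,-1],[0,0,0,0,-1],[0,0,0,0,-1],[0,0,0,0,-1]]]'

```text
clock: 27.03
tool_pos: [0.5161, 0.0416, 0.078]
orientation: [-0.169, -3.137, -0.0]
contact_force: [0.4, 0.5, -0.1]
gripper_width: 1.0
grasp_force: 0.0
```

Emit:
move_arm --series '[[[0,0,-0.015,0,-1],[0,0,-0.03,0,-1],[0,0,-0.035,0,-1],[0,0,-0.035,0,-1],[0.02,0,-0.03,0,-1],[0.03,0.01,-0.03,0,-1],[0.03,0.01,-0.03,0,-1],[0,0,0,0,-1]]]'

```text
clock: 27.7
tool_pos: [0.4396, 0.0723, 0.286]
orientation: [0.163, 3.13, -0.001]
contact_force: [1.3, 1.0, 0.4]
gripper_width: 1.006
grasp_force: 0.0
```

Emit:
move_arm --series '[[[0,0,0,0,-1],[0,0,0,0,-1]]]'

```text
clock: 27.87
tool_pos: [0.4414, 0.0685, 0.2802]
orientation: [0.17, 3.136, -0.001]
contact_force: [-0.3, -0.4, -0.3]
gripper_width: 0.994
grasp_force: 0.0
```

```bash
python3 -c "
from h import *
snap('wrist','w7')
p=[w2px('w7',q) for q in [(.516,-.077,.02),(.4988,.3075,.02),(.5183,.0417,.02),(.5048,.177,.02)]];print(p)
p=np.array(p);u0,v0=(p.min(0)-45).clip(0).astype(int);u1,v1=(p.max(0)+45).astype(int)
a=cv2.imread('pics/w7.png')[v0:v1,u0:u1];s=min(800/a.shape[1],600/a.shape[0])
b=cv2.resize(a,None,fx=s*.99,fy=s*.99,interpolation=2);cv2.imwrite('pics/c7.png',b);print(u0,v0,s,b.shape)"
```

```text
[(np.float64(210.60190543784648), np.float64(249.36986894225026)), (np.float64(531.2634207123425), np.float64(203.84467118450752)), (np.float64(306.95385568100727), np.float64(241.51492369391343)), (np.float64(418.7678958170725), np.float64(219.94319816224422))]
165 158 1.9464720194647203 (262, 792, 3)
```

View pics/c7.png

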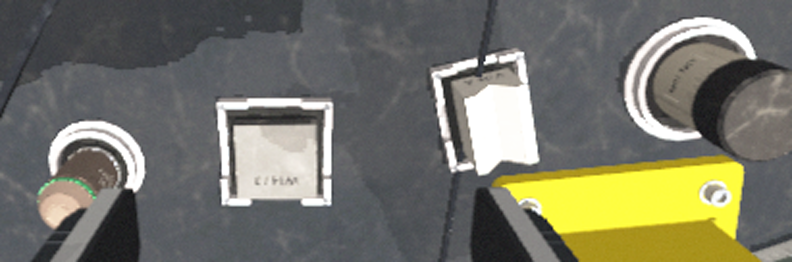

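All four objects sit upright inside their lips: objective (90,160), chip box (275,155), vee block (490,115), can (700,80). Handing in.

```bash
python3 -c "
from rig import arm
print(arm.sign_off())"
```

```text
the job is handed in; nothing more can be done
None
```

The objective, can, vee block and chip box were set down in that order in their matching nests and released. The final picture shows all four upright inside their lips, and I handed the job in at about 28 s without touching the hex key or dropper bottle.

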